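# Bring the screwdriver plumb over the proud screw

## Robot

A 6-joint arm with a two-finger parallel gripper is mounted at the origin on the work surface. World frame = base frame: x ahead of the robot, y to its left, z up, the work surface at z = 0. Lengths are in m, angles in degrees, forces in N, time in s.
With the tool pointing down it reaches from about 0.4 to 0.925 m from the base axis. Payload 3.4 kg.
Tool frame: the origin (TCP) lies at the very end of the fingers, on their centre line; the grasp point (between the pads) lies 19 mm behind it; z points along the fingers, y is the direction in which the jaws open and shut (so a half turn about z gives the same grasp; the last joint's range is limited). The gripper opens to 85 mm and grips with 20 to 120 N. Pads are 22 mm wide; open, the fingers measure 114 mm over their backs; the gripper's body (76 mm by 85 mm) begins 54 mm behind the grasp point. The pads swing forward as they close: fully open they stand 13 mm farther back than shut.
Start: joints at [63.856, 17.578, 86.31, -0, 76.112, -4.211], TCP at [0.215, 0.533, 0.231] pointing down, gripper open.
Joint ranges: [-179.03, 179.03], [-60, 130.46], [8.19, 133.38], [-81.62, 261.62], [5.75, 156.47], [-153.77, 153.77]. Speed limits (degrees/s): [147.25, 147.25, 180, 180, 180, 180].

## Interface

Orientations are given as [roll, pitch, yaw] about the fixed x, y, z axes, in that order (R = Rz(yaw) Ry(pitch) Rx(roll)).
In Python, from rig import monitor, viewer, ticket gives the robot as it stands.
- The arm moves only by the shell command python3 -m inch 'ROWS' [FORCE]. ROWS is JSON, one flat list of numbers, 7 for each row, row after row: the turn, a rotation vector about the world's x, y, z scaled (see below), then the shift along the world's x, y, z scaled (see below), then the gripper command: -1 is shut, 1 is fully open, values between are in proportion. In form: [rx, ry, rz, tx, ty, tz, jaw, rx, ry, rz, tx, ty, tz, jaw, ...]. A call has exactly 10 rows; each row shifts and turns the commanded pose from where the row before left it; what a row does not reach is not made up. The controller multiplies each number of a shift by 0.03 m and each number of a turn by 0.1 rad. A row lasts 1/8 s, in which the tool goes at most 62.5 mm and 10.7 degrees, less where a joint would pass 70% of its speed; a pose out of reach is approached as far as the arm can. A call with a number of a shift or a turn outside -1 to 1 is refused whole. A call with a gripper value outside its range is refused whole. The fingers move at their own pace and stop on an object; FORCE is the grip in N (left out, the last holds). Time passes only in rows, so rows that do not move let the fingers close, or fill a call up. It gives the time, the measured TCP pose, the force and the opening at its end, in the units of the state.
- monitor.get_obs(): the state, without advancing time (a new reading comes with each control period).
- viewer.camera(name): name is "scene" or "top" or "wrist"; returns a dict with "pixels" (480x640x3 uint8, red, green, blue), "camera_matrix" (3x3 intrinsics, pixels), "k1" (the pictures are not rectified: a ray, as slopes to the right and down, at radius r is drawn at 1 + k1 r^2 times it, then the intrinsics apply), "origin" and "orientation" of the camera in the world. Camera axes: x right, y down, z forward; pixel columns grow to the right and rows downward; lengths in m; the calibration is good to about 2 mm. A picture is of the moment at which its call begins. There is no depth.
- ticket.sign_off(): hands the job in, once; it reports no verdict.
The state is a dict: "t": time; "qpos": joint angles; "qvel": joint speeds; "effort": joint torques, N m; "tool_pos": TCP position; "orientation": TCP orientation; "wrist_force": force on the tool from outside, world axes, zero at the start; "wrist_torque": the same for the moment, N m; "opening": finger opening in m.
Only numpy, scipy, OpenCV 4.12 (cv2) and the standard library are available. Lean on these libraries where they do the work, as an engineer would, in place of code of your own. Each camera call takes 0.05 s, during which the arm holds its last target.

## Task

One screw on the gearbox of the half-built robot car still stands proud. Draw the screwdriver with the long straight handle out of its slanting holder, turn it upright with the tip down, and hold it plumb in line with that screw, its tip about three centimetres above the screw's head. Finish while still holding it there, motionless and touching nothing but the gripper; do not bump the car with it, and leave the stubby driver and everything else on the desk where they are.

Things in the scene. Friction and masses are not known exactly. Their poses are not given: they have to be found in the camera images.
- driver: Long screwdriver: round black handle 26 mm across (19 mm over its lowest 10 mm), 97 mm long; steel shaft 7 x 100 mm; about 90 g. Origin at the shoulder where handle meets shaft; z up the handle, tip at z = -100 mm. Starts in either holder socket, leaning about 42 degrees, its top to the holder's -x, shoulder on the mouth; slides out along its own axis (100 mm) with 4 mm of play.
- driver_tip (a point): The tip of the long screwdriver's shaft, on its axis.
- stubby: Stubby driver in the other socket: bulbous black handle 38 mm in diameter and only 40 mm long, shaft 7 mm by 80 mm, origin and z axis as for the long one. It stays in its socket.
- holder: Heavy fixed tool holder: dark steel base 190 mm wide (y), from x = -33 to +103 mm, with two aluminium square tubes (21 mm outside, 11 mm bore, 110 mm long) at y = +50 and -50 mm, leaning 40 degrees so that their mouths point up and to -x, roughly at the robot. Origin at table level below the midpoint of the mouths, which are 105 mm high. Either tool may be in either socket.
- car: Half-built robot car, fixed on a wooden block: aluminium deck 190 (x) x 100 (y) mm, its top 40 mm above the table; two rubber wheels on the +y side, 67 mm high; bare axle stubs on the -y side; on the deck a black gearbox (68 x 24 mm, top at 62 mm) with the proud screw. Origin at table level below the deck's centre, z up.
- screw_head (a point): Centre of the top of the proud steel screw's head (11 mm in diameter, 78 mm above the table; it stands 16 mm out of the gearbox); z up. In the car's frame at x = 55, y = 22 mm.
- wheel_mid: Bystander: loose rubber wheel lying flat, 65 mm in diameter, 26 mm high, between holder and car. Origin centre of its underside.
- wheel_right: Bystander: loose rubber wheel like the other, off to the robot's right.
- gearmotor: Bystander: small grey gear motor, 90 x 22 x 19 mm, lying on the desk. Origin on its underside.
- mouse: Bystander: black computer mouse, 100 x 58 x 32 mm, in front of the robot. Origin centre of its underside.
- cup: Bystander: empty paper cup, 74 mm in diameter, 85 mm high. Origin centre of its underside.
- battery_box: Bystander: battery box, 60 x 65 x 23 mm, off to the robot's left. Origin centre of its underside.
Not all that is in view belongs to the job. Leave any green look-alike of the holder alone.

How it is judged:
By the outcome, as a careful person would: the job done as asked, in the order asked, and still so for the second after the job is handed in, while the arm keeps its last pose, push and grip.
It also fails if it takes over 48 s, if anything falls off the work surface, if the arm or the gripper's body presses on something with over 40 N, if the wrist force passes 120 N, or if a joint passes its speed limit or range.

## Working session

There is one attempt and no reset: what is moved stays moved. The work goes in short steps, Python scripts to look and compute and a shell command to move; the robot and the scene stay as the last step left them, time stands still between calls to the robot, and variables do not carry over. Pictures are saved under pics/ and viewed, and the job is handed in when it is done.

```bash
ls; mkdir -p pics
cat > h.py <<'E'
import numpy as np, cv2, json
from rig import monitor, viewer, ticket
from scipy.spatial.transform import Rotation as R
def rot(o):
    o=np.array(o,float)
    return o if o.shape==(3,3) else (R.from_euler('xyz',o,degrees=True).as_matrix() if o.size==3 else R.from_quat(o).as_matrix())
def shot(name,fn):
    c=viewer.camera(name); p=np.array(c['pixels']); cv2.imwrite(f'pics/{fn}.png',p[:,:,::-1])
    np.savez(f'pics/{fn}.npz',p=p,K=np.array(c['camera_matrix']),k1=c['k1'],o=np.array(c['origin']),R=rot(c['orientation']))
    return load(fn)
def load(fn): return dict(np.load(f'pics/{fn}.npz'))
def ray(c,u,v):
    K=c['K'];k=float(c['k1'])
    d=cv2.undistortPoints(np.array([[[u,v]]],float),K,np.array([k,0,0,0.]),)[0,0]
    d=c['R']@np.array([d[0],d[1],1]); return c['o'],d/np.linalg.norm(d)
def onz(c,u,v,z):
    o,d=ray(c,u,v); return o+d*(z-o[2])/d[2]
def proj(c,P):
    q=c['R'].T@(np.array(P,float)-c['o']); a=q[:2]/q[2]; a=a*(1+float(c['k1'])*(a@a)); K=c['K']
    return np.array([K[0,0]*a[0]+K[0,2],K[1,1]*a[1]+K[1,2]])
def tri(cs):
    A=np.zeros((3,3));b=np.zeros(3)
    for c,u,v in cs:
        o,d=ray(c,u,v);M=np.eye(3)-np.outer(d,d);A+=M;b+=M@o
    P=np.linalg.solve(A,b); return P,[np.round(proj(c,P)-[u,v],1) for c,u,v in cs]
E
python3 - <<'E'
from h import *
print(monitor.get_obs())
for n in ['scene','top','wrist']:
    c=shot(n,n+'0'); r=viewer.camera(n) if n=='top' else None
    if r: print(r['orientation'])
    print(n,c['K'].round(1).tolist(),c['k1'],c['o'],c['R'].round(3).tolist())
E
```

```text
pics
{'t': 0.0, 'qpos': array([ 6.38561584e+01,  1.76225473e+01,  8.63846074e+01, -1.04234092e-03,
        7.61103596e+01, -4.21181636e+00]), 'qvel': array([-0.01614188, -0.07145831, -0.03324689,  0.04975381, -0.06243784,
       -0.02117663]), 'effort': array([-5.65312275e-04, -4.57545841e+01, -2.51921082e+01, -2.26292286e-04,
        1.30510938e-02, -1.70969099e-05]), 'tool_pos': array([0.2144897 , 0.5327392 , 0.23037344]), 'orientation': array([-1.79882729e+02, -7.62207977e-03,  1.58068218e+02]), 'wrist_force': array([-0.30368969, -0.00527168, -0.4820924 ]), 'wrist_torque': array([ 0.01390077, -0.05868814,  0.00890547]), 'opening': 0.08533151660028333}
scene [[493.4, 0.0, 325.3], [0.0, 493.4, 236.8], [0.0, 0.0, 1.0]] 0.023885135410267544 [1.01261232 0.58017961 0.68050966] [[-0.714, 0.416, -0.563], [0.7, 0.418, -0.578], [-0.005, -0.807, -0.59]]
[-169.0109833    -0.95707339  -89.03706274]
top [[517.7, 0.0, 314.5], [0.0, 517.7, 233.5], [0.0, 0.0, 1.0]] -0.05647802669076895 [0.23202356 0.0075502  1.15470374] [[0.017, -0.981, 0.191], [-1.0, -0.02, -0.013], [0.017, -0.191, -0.982]]
wrist [[353.6, 0.0, 320.3], [0.0, 353.6, 245.4], [0.0, 0.0, 1.0]] -0.051261232023173384 [0.15352042 0.55847691 0.3725374 ] [[0.375, 0.894, 0.244], [0.927, -0.362, -0.1], [-0.001, 0.263, -0.965]]
```

View pics/scene0.png

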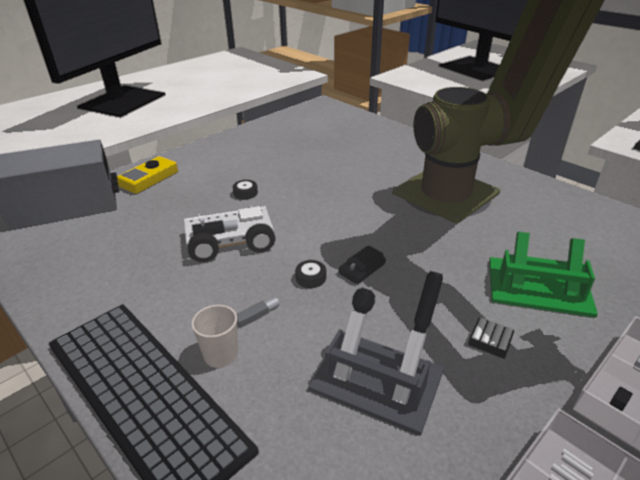

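View pics/top0.png

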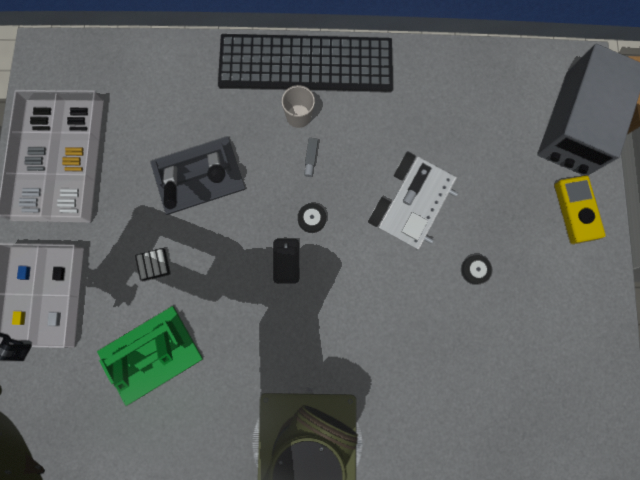

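View pics/wrist0.png

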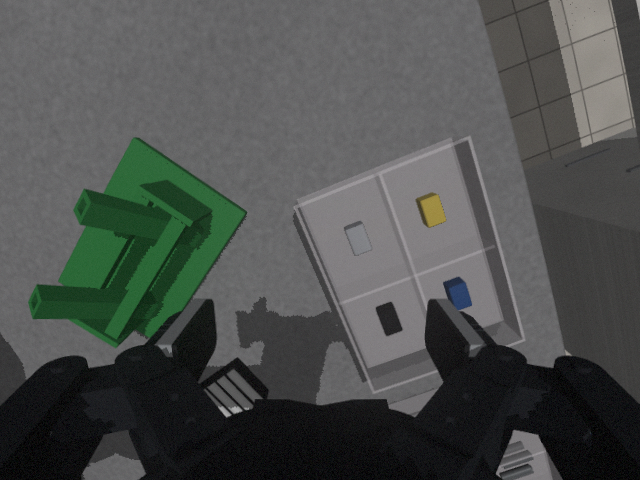

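The candidates for the long driver are the long handle at scene (430,300) / top (169,185), the stubby at scene (363,300) / top (216,168), and the green look-alike holder (empty) at scene (545,275). I choose the long straight handle and check it in crops, together with the gearbox and screw.

Run:
```python
from h import *
s=load('scene0')['p'][:,:,::-1];t=load('top0')['p'][:,:,::-1]
def cr(im,x,y,w,h,f): return cv2.resize(im[y:y+h,x:x+w],(w*f,h*f),interpolation=cv2.INTER_CUBIC)
cv2.imwrite('pics/c1.png',cr(s,330,255,130,180,3)); cv2.imwrite('pics/c2.png',cr(t,145,130,110,90,6)); cv2.imwrite('pics/c3.png',cr(s,170,190,120,80,6)); cv2.imwrite('pics/c4.png',cr(t,360,140,110,115,5))
```

```text
(no output)
```

View pics/c1.png

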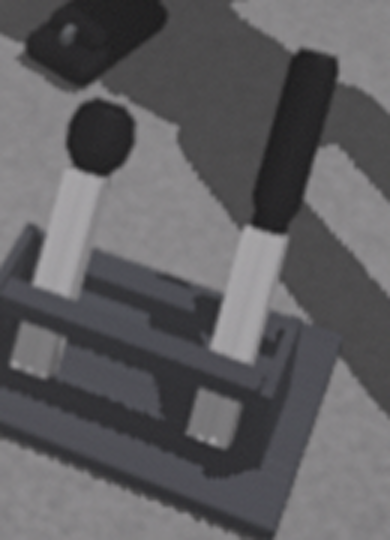

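View pics/c2.png

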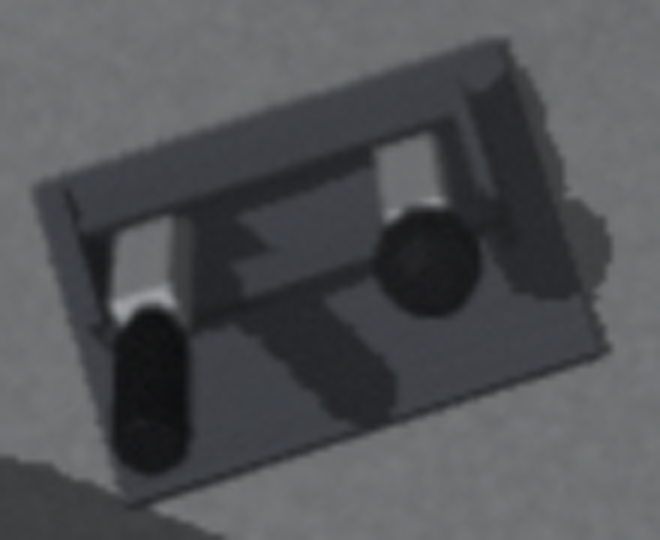

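View pics/c3.png

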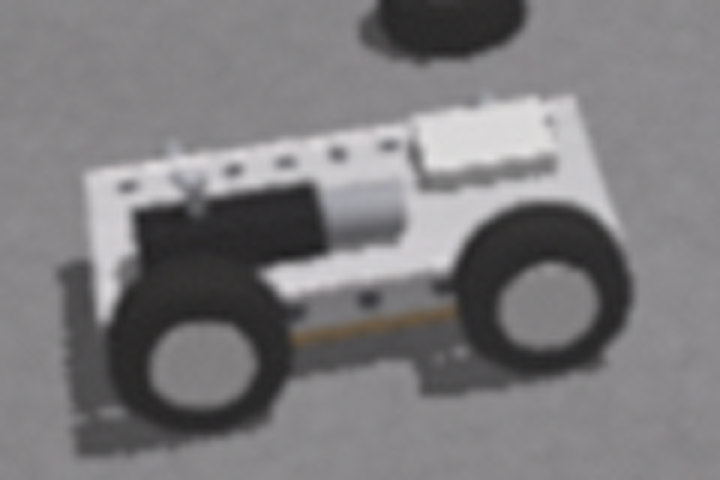

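View pics/c4.png

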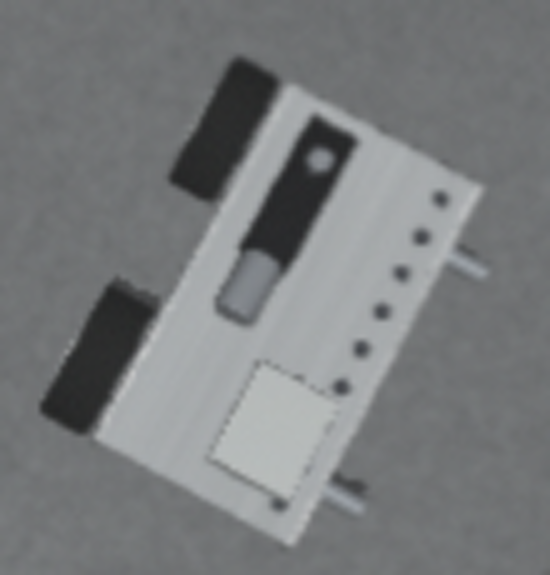

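The crops confirm it: the long straight handle is at the robot's left socket (scene handle top (436,274), shoulder (420,331)) and the round bulb is the stubby. The screw is at scene (202,221), top (424,172).

Run:
```python
from h import *
s=load('scene0');t=load('top0')
def st(c,x0,y0,w,h,th):
    g=cv2.cvtColor(c['p'],cv2.COLOR_RGB2GRAY)[y0:y0+h,x0:x0+w]
    m=(g<th).astype(np.uint8); n,l,stt,ce=cv2.connectedComponentsWithStats(m)
    i=1+np.argmax(stt[1:,4]); ys,xs=np.nonzero(l==i); print(stt[i],)
    P=np.c_[xs+x0,ys+y0].astype(float); mu=P.mean(0); u,sv,v=np.linalg.svd(P-mu,full_matrices=False)
    d=v[0]; d=d if d[1]<0 else -d
    a=(P-mu)@d; b=(P-mu)@v[1]; print(mu,d,a.min(),a.max(),b.min(),b.max()); return mu,d,a.min(),a.max()
for th in (35,42): S=st(s,405,265,45,72,th); T=st(t,158,178,24,32,th)
print('screw',tri([(s,202,220.5),(t,424,172)]), onz(t,424,172,.078), onz(s,202,220.5,.078))
# car yaw from deck corners in top
for u,v in [(360+285/5,140+83/5),(360+483/5,140+188/5),(360+293/5,140+546/5),(360+95/5,140+437/5)]: print('deck',onz(t,u,v,.04).round(4))
for u,v in [(145+33/6,130+187/6),(145+130/6,130+508/6),(145+608/6,130+350/6),(145+508/6,130+40/6)]: print('base',onz(t,u,v,.01).round(4))
# axis from planes intersection
def plane(c,mu,d):
    o,a=ray(c,*mu);_,b=ray(c,*(mu+20*d)); n=np.cross(a,b); return o,n/np.linalg.norm(n)
o1,n1=plane(s,S[0],S[1]);o2,n2=plane(t,T[0],T[1])
ax=np.cross(n1,n2);ax/=np.linalg.norm(ax); ax*=np.sign(ax[2])
p0=np.linalg.lstsq(np.array([n1,n2,ax]),np.array([n1@o1,n2@o2,0]),rcond=None)[0]
print('ax',ax,'tilt',np.degrees(np.arccos(ax[2])))
for z in(.105,.11,.15,.18): print(z,p0+ax*(z-p0[2])/ax[2])
def near(c,px):
    o,d=ray(c,*px); A=np.c_[ax,-d]; k=np.linalg.lstsq(A,o-p0,rcond=None)[0]; return p0+ax*k[0]
for c,Q in((s,S),(t,T)): print(near(c,Q[0]+Q[1]*Q[2]),near(c,Q[0]+Q[1]*Q[3]))
```

```text
[ 10   8  18  57 128]
[422.0859375 298.9375   ] [ 0.2625636  -0.96491469] -30.86825708129245 27.63054666957565 -3.425609891759654 1.7403223840221846
[  6   4  13  27 294]
[169.6292517  195.03741497] [-9.20149581e-05 -9.99999996e-01] -12.962711108485419 13.037564826321049 -6.37019962533798 5.6300763687357565
[ 10   7  27  60 848]
[427.12146226 301.48584906] [ 0.26892824 -0.96316021] -30.185642823968408 29.442645056583178 -7.615269589819885 7.970584735376079
[  5   4  14  27 315]
[169.89206349 195.21904762] [-0.00102218 -0.99999948] -12.783100385065111 13.220974734171369 -6.115312450984049 6.883658581986348
screw (array([ 0.58369873, -0.24440578,  0.07581959]), [array([0., 0.]), array([ 0., -0.])]) [ 0.58294069 -0.24385466  0.078     ] [ 0.58527011 -0.24149882  0.078     ]
deck [ 0.6316 -0.2376  0.04  ]
deck [ 0.584  -0.3269  0.04  ]
deck [ 0.4182 -0.2364  0.04  ]
deck [ 0.4652 -0.1495  0.04  ]
base [0.6178 0.3753 0.01  ]
base [0.4913 0.3282 0.01  ]
base [0.5567 0.15   0.01  ]
base [0.6813 0.1945 0.01  ]
ax [-0.63203251 -0.23634569  0.73802143] tilt 42.43685689223029
0.105 [0.53950204 0.29992083 0.105     ]
0.11 [0.5352201  0.29831962 0.11      ]
0.15 [0.50096459 0.28550992 0.15      ]
0.18 [0.47527296 0.27590265 0.18      ]
[0.53648962 0.29879435 0.10851758] [0.47783438 0.27686049 0.17700904]
[0.46260008 0.27116369 0.19479806] [0.54098699 0.30047612 0.10326602]
```

Both views agree. The driver axis leans 42.4° with the shoulder near (0.538,0.299,0.106), and the screw is near (0.5837,-0.244,0.078), with the deck-corner estimate within 1 mm. I'll grip axially over the handle end. The first move is a translate plus yaw.

```bash
python3 -m inch '[0,0,0.74,0.9,-0.74,0.17,1, 0,0,0.74,0.9,-0.74,0.17,1, 0,0,0.74,0.9,-0.74,0.17,1, 0,0,0.74,0.9,-0.74,0.17,1, 0,0,0.74,0.9,-0.74,0.17,1, 0,0,0.74,0.9,-0.74,0.17,1, 0,0,0.74,0.9,-0.74,0.17,1, 0,0,0.74,0.9,-0.74,0.17,1, 0,0,0.74,0.9,-0.74,0.17,1, 0,0,0.74,0.9,-0.74,0.17,1]' 80; python3 -c "
from h import *
print(monitor.get_obs())"
```

```text
t: 1.45
tool_pos: [0.4855, 0.3105, 0.2822]
orientation: [180.0, -0.0, -159.4]
wrist_force: [0.7, 0.3, -0.4]
opening: 0.0858
{'t': 1.45, 'qpos': array([ 2.83998803e+01,  1.57448945e+01,  8.15185701e+01,  3.79041800e-03,
        8.27621082e+01, -8.22036876e+01]), 'qvel': array([-2.62130428e+01,  5.29490006e+00, -1.34169290e+01,  1.22606998e-02,
        7.91279601e+00, -5.97150816e+01]), 'effort': array([ 1.98478796e+00, -4.60422671e+01, -2.58739454e+01, -6.43290882e-02,
       -3.73866828e-02,  1.09455328e+00]), 'tool_pos': array([0.48546551, 0.31049026, 0.28224768]), 'orientation': array([ 1.79999744e+02, -2.58464581e-02, -1.59396910e+02]), 'wrist_force': array([ 0.74198895,  0.31421258, -0.35431583]), 'wrist_torque': array([0.02161563, 0.02680401, 0.00033412]), 'opening': 0.08582261880607588}
```

```bash
python3 -m inch '[0.26,-0.694,0,0.1,-0.07,-0.1,1, 0.26,-0.694,0,0.1,-0.07,-0.1,1, 0.26,-0.694,0,0.1,-0.07,-0.1,1, 0.26,-0.694,0,0.1,-0.07,-0.1,1, 0.26,-0.694,0,0.1,-0.07,-0.1,1, 0.26,-0.694,0,0.1,-0.07,-0.1,1, 0.26,-0.694,0,0.1,-0.07,-0.1,1, 0.26,-0.694,0,0.1,-0.07,-0.1,1, 0.26,-0.694,0,0.1,-0.07,-0.1,1, 0.26,-0.694,0,0.1,-0.07,-0.1,1]'; python3 -c "
from h import *
o=monitor.get_obs();print(o['qpos'],o['qvel']);M=rot(o['orientation']);print(M)
shot('wrist','w1');shot('scene','s1')"
```

```text
t: 2.7
tool_pos: [0.5145, 0.2903, 0.2524]
orientation: [179.9, 42.6, -159.6]
wrist_force: [0.5, -0.5, -0.4]
opening: 0.0857
[ 28.84170833   3.96340019 117.67444836 -19.43522269  16.98865795
 -65.13466454] [ -0.51263118   1.00520265  29.92170653 -56.02653813 -61.63661104
  54.84652375]
[[-0.68997003 -0.35012593  0.63352442]
 [-0.25689675  0.93670161  0.23789527]
 [-0.67671665  0.00139024 -0.73624225]]
```

View pics/w1.png

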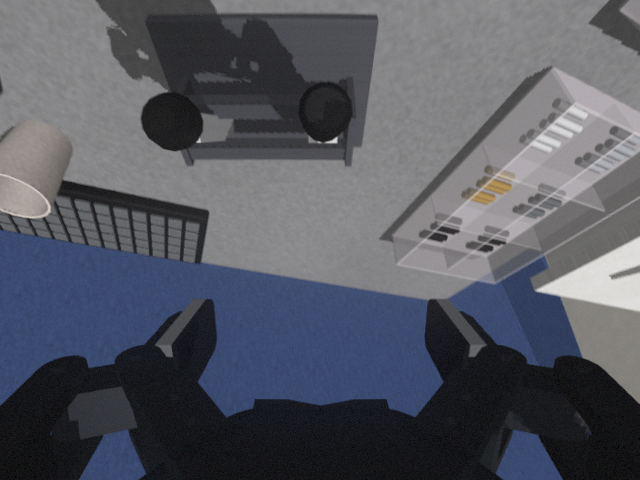

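View pics/s1.png

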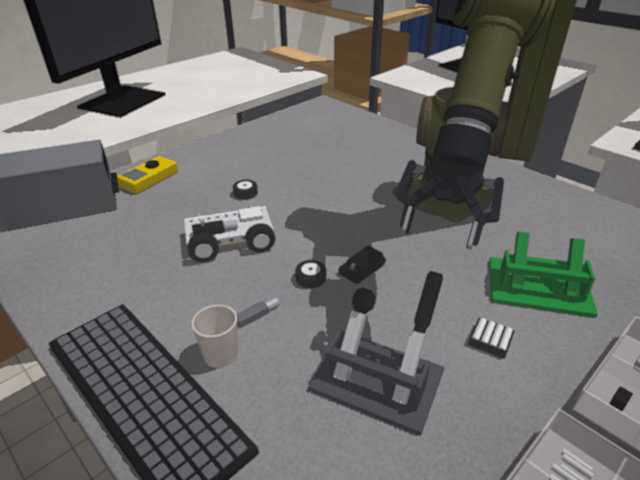

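```bash
cat > fk.py <<'E'
from h import *
from scipy.optimize import least_squares
def rr(a,d): return R.from_euler(a,d,degrees=True).as_matrix()
def fk(q,p):
    a,off,d1,L1,L2,Lt=p; z=np.array([0,0,1.])
    M=rr('z',q[0]); P=M@np.array([a,off,d1]); M=M@rr('y',q[1]); P=P+M@z*L1; M=M@rr('y',q[2]); P=P+M@z*L2; M=M@rr('z',q[3])@rr('y',q[4]); P=P+M@z*Lt; return P,M@rr('z',q[5])
E
python3 - <<'E'
from fk import *
o=monitor.get_obs(); print(o['qpos'],o['qvel'],o['tool_pos'],o['orientation'])
D=[([63.8562,17.6225,86.3846,0,76.1104,-4.2118],[.21449,.53274,.23037]),([28.39988,15.744895,81.51857,.0038,82.7621,-82.2037],[.485466,.31049,.282248]),(o['qpos'],o['tool_pos'])]
f=lambda p:np.concatenate([fk(q,p)[0]-x for q,x in D])
r=least_squares(f,[0.0,.04,.2,.41,.41,.3]);print(r.x,np.abs(r.fun).max())
print(fk(o['qpos'],r.x)[1]@np.linalg.inv(rot(o['orientation'])))
np.save('p.npy',r.x)
def ik(P,M,q0):
    g=lambda q:np.r_[(fk(q,r.x)[0]-P)*10,(fk(q,r.x)[1]@M0-M).ravel()]
    M0=np.linalg.inv(fk(o['qpos'],r.x)[1])@rot(o['orientation'])
    s=least_squares(g,q0,x_scale=50.); return s.x,np.abs(s.fun).max()
ax=np.array([-.632,-.2363,.738]);S=np.array([.538,.299,.106]);M=rot(o['orientation'])
q=o['qpos']
for s in(.033,.06,.09,.12,.145):
    q,e=ik(S+s*ax,M,q);print(s,q.round(1),e)
E
```

```text
[ 28.84695617   3.99836578 117.84727975 -19.30465632  17.22795673
 -65.31839564] [-0.04694409  0.02671035 -4.21899405  4.15321013  3.99344937 -4.65295239] [0.51202072 0.28871678 0.24934243] [-179.94800501   42.14867172 -159.46541968]
[ 0.00558072  0.04102967 -0.04474295  0.73521822  0.3639513   0.33539328] 0.007138788092239945
[[ 0.39530925 -0.59394296 -0.70068706]
 [ 0.88886854  0.05500826  0.45484811]
 [-0.23161026 -0.80262435  0.54968249]]
0.033 [  28.4   12.   132.3   41.1   -8.1 -125. ] 1.3386495800737919e-08
0.06 [  28.8    9.2  131.6   64.7   -6.2 -148.4] 9.738787554169903e-10
0.09 [  29.4    6.1  130.7  103.3   -6.1 -186.9] 3.2884833744972752e-09
0.12 [  29.9    3.1  129.4  131.7   -8.5 -215. ] 1.7092672000007525e-08
0.145 [  30.5    0.7  128.3  144.2  -11.5 -227.3] 4.528322161689857e-12
```

```bash
cat > fk.py <<'E'
from h import *
from scipy.optimize import least_squares
def rr(a,d): return R.from_euler(a,d,degrees=True).as_matrix()
C=np.linalg.inv(rr('y',180))@rr('z',90)@rr('x',180)
def fk(q,p,s4=1):
    a,off,d1,L1,L2,Lt,a3=p; z=np.array([0,0,1.])
    M=rr('z',q[0]); P=M@np.array([a,off,d1]); M=M@rr('y',q[1]); P=P+M@z*L1; M=M@rr('y',q[2]); P=P+M@z*L2+M[:,0]*a3; M=M@rr('z',s4*q[3])@rr('y',q[4]); P=P+M@z*Lt; return P,M@rr('z',q[5])@C
def fit(D,s4=1):
    f=lambda p:np.r_[np.concatenate([fk(q,p,s4)[0]-x for q,x,_ in D]),.003*(p-[0,.04,.2,.41,.41,.3,0])]
    return least_squares(f,[0.0,.04,.2,.41,.41,.3,0])
E
python3 - <<'E'
from fk import *
o=monitor.get_obs(); print(o['qvel'].round(2))
D=[([63.8562,17.6225,86.3846,0,76.1104,-4.2118],[.21449,.53274,.23037],[-179.883,-.0076,158.068]),([28.39988,15.744895,81.51857,.0038,82.7621,-82.2037],[.485466,.31049,.282248],[180,-.0258,-159.3969]),(o['qpos'],o['tool_pos'],o['orientation'])]
for s4 in(1,-1):
    r=fit(D,s4);print(s4,r.x.round(4),np.abs(r.fun[:9]).max())
    for q,x,e in D: print((R.from_matrix(fk(q,r.x,s4)[1].T@rot(e)).as_rotvec(degrees=True)).round(1))
E
```

```text
[-0.05  0.03 -4.22  4.15  3.99 -4.65]
1 [6.000e-04 4.220e-02 1.927e-01 6.456e-01 4.163e-01 3.709e-01 1.092e-01] 2.843623689183228e-05
[-0. -0. -0.]
[ 0. -0.  0.]
[-0. -0. -0.]
-1 [ 0.4532  0.0282  0.2429  0.0853  0.0967  0.0584 -0.0113] 0.02373394804795015
[-0. -0. -0.]
[-0.  0.  0.]
[ 10.4  -4.8 -36.9]
```

```bash
cat >> fk.py <<'E'
D=[([63.8562,17.6225,86.3846,0,76.1104,-4.2118],[.21449,.53274,.23037],0),([28.39988,15.744895,81.51857,.0038,82.7621,-82.2037],[.485466,.31049,.282248],0),([ 28.84695617,3.99836578,117.84727975,-19.30465632,17.22795673,-65.31839564],[0.51202072,0.28871678,0.24934243],0)]
def ik(P,M,q0,p):
    lo=[-179,-60,8.2,-81.6,5.75,-153.7];hi=[179,130.4,133.3,261.6,156.4,153.7]
    g=lambda q:np.r_[(fk(q,p)[0]-P)*10,(fk(q,p)[1]-M).ravel()]
    s=least_squares(g,np.clip(q0,np.array(lo)+.1,np.array(hi)-.1),x_scale=50.,bounds=(lo,hi)); return s.x,np.abs(s.fun).max()
E
python3 - <<'E'
from fk import *
o=monitor.get_obs()
ax=np.array([-.632,-.2363,.738]);S=np.array([.538,.299,.106]);M=rot(o['orientation'])
for pr in ([0,.04,.2,.41,.41,.3,0],[0,.04,.2,.45,.4,.25,.05]):
  f=lambda p:np.r_[np.concatenate([fk(q,p)[0]-x for q,x,_ in D]),.003*(p-np.array(pr))]
  p=least_squares(f,pr).x; print(p.round(3))
  for tilt in (0,5,10,15,20,25):
    # reduce tilt: rotate about h toward vertical
    Mt=R.from_rotvec(np.radians(tilt)*np.array([-.35,.937,0])).as_matrix()@M
    q=o['qpos']
    for s in(.033,.09,.145):
        # grasp pt stays on axis 
        gp=S+(s+.019)*ax; q,e=ik(gp+.019*Mt[:,2],Mt,q,p);print(tilt,s,q.round(1),round(e,4))
E
```

```text
[0.001 0.042 0.193 0.646 0.416 0.371 0.109]
0 0.033 [ 28.9  16.5 124.1 -81.6   5.8  -1.9] 0.0429
0 0.09 [ 29.8   9.8 127.7 -81.6   6.3  -1.5] 0.0024
0 0.145 [ 31.1   2.1 127.6 -39.7  11.2 -43. ] 0.0
5 0.033 [ 28.3  16.4 123.1 -52.2   6.  -31.8] 0.0
5 0.09 [ 29.2   9.  123.8 -27.2  11.5 -56.4] 0.0
5 0.145 [ 30.2   1.8 123.6 -18.7  18.7 -64.5] 0.0
10 0.033 [ 27.8  15.9 119.  -16.7  13.7 -67.7] 0.0
10 0.09 [ 28.6   9.  119.8 -12.8  19.8 -71.1] 0.0
10 0.145 [ 29.5   2.2 119.7 -10.7  26.7 -72.8] 0.0
15 0.033 [ 27.3  16.  115.   -8.3  22.2 -76.3] 0.0
15 0.09 [ 28.    9.5 115.9  -7.4  27.9 -76.8] 0.0
15 0.145 [ 28.8   3.1 115.8  -6.7  34.3 -77.1] 0.0
20 0.033 [ 26.9  16.7 111.   -4.8  30.4 -80. ] 0.0
20 0.09 [ 27.5  10.4 111.9  -4.5  35.7 -79.9] 0.0
20 0.145 [ 28.2   4.4 112.1  -4.4  41.6 -79.6] 0.0
25 0.033 [ 26.5  17.7 107.   -2.9  38.2 -82. ] 0.0
25 0.09 [ 27.   11.8 108.1  -2.8  43.1 -81.7] 0.0
25 0.145 [ 27.6   6.1 108.3  -2.8  48.6 -81.3] 0.0
[0.001 0.042 0.193 0.646 0.416 0.371 0.109]
0 0.033 [ 28.9  16.5 124.1 -81.6   5.8  -1.9] 0.0429
0 0.09 [ 29.8   9.8 127.7 -81.6   6.3  -1.5] 0.0024
0 0.145 [ 31.1   2.1 127.6 -39.7  11.2 -43. ] 0.0
5 0.033 [ 28.3  16.4 123.1 -52.2   6.  -31.8] 0.0
5 0.09 [ 29.2   9.  123.8 -27.2  11.5 -56.4] 0.0
5 0.145 [ 30.2   1.8 123.6 -18.7  18.7 -64.5] 0.0
10 0.033 [ 27.8  15.9 119.  -16.7  13.7 -67.7] 0.0
10 0.09 [ 28.6   9.  119.8 -12.8  19.8 -71.1] 0.0
10 0.145 [ 29.5   2.2 119.7 -10.7  26.7 -72.8] 0.0
15 0.033 [ 27.3  16.  115.   -8.3  22.2 -76.3] 0.0
15 0.09 [ 28.    9.5 115.9  -7.4  27.9 -76.8] 0.0
15 0.145 [ 28.8   3.1 115.8  -6.7  34.3 -77.1] 0.0
20 0.033 [ 26.9  16.7 111.   -4.8  30.4 -80. ] 0.0
20 0.09 [ 27.5  10.4 111.9  -4.5  35.7 -79.9] 0.0
20 0.145 [ 28.2   4.4 112.1  -4.4  41.6 -79.6] 0.0
25 0.033 [ 26.5  17.7 107.   -2.9  38.2 -82. ] 0.0
25 0.09 [ 27.   11.8 108.1  -2.8  43.1 -81.7] 0.0
25 0.145 [ 27.6   6.1 108.3  -2.8  48.6 -81.3] 0.0
```

A fully axial grip would run into the wrist's joint-5 limit. I'll take the tool 18° steeper instead, which still pinches the handle across its axis, and go lower for a check.

```bash
python3 -m inch '[-0.14,0.367,0,-0.01,0,-0.25,1, -0.14,0.367,0,-0.01,0,-0.25,1, -0.14,0.367,0,-0.01,0,-0.25,1, -0.14,0.367,0,-0.01,0,-0.25,1, -0.14,0.367,0,-0.01,0,-0.25,1, -0.14,0.367,0,-0.01,0,-0.25,1, -0.14,0.367,0,-0.01,0,-0.25,1, -0.14,0.367,0,-0.01,0,-0.25,1, 0,0,0,0,0,0,1, 0,0,0,0,0,0,1]'; python3 -c "
from h import *
o=monitor.get_obs();print(o['qpos'].round(1),o['qvel'].round(2),o['tool_pos'],o['orientation']);M=rot(o['orientation']);print(M.round(3))
shot('wrist','w2');shot('scene','s2')"
```

```text
t: 4.05
tool_pos: [0.5125, 0.2907, 0.1926]
orientation: [-179.9, 24.5, -159.5]
wrist_force: [0.9, 0.3, 0.3]
opening: 0.0855
[ 27.2  11.  107.8  -4.7  37.  -80.1] [ 0.13 -0.37  0.82 -0.19 -0.24  0.28] [0.51252746 0.29065496 0.19262922] [-179.93920619   24.47515554 -159.46771541]
[[-0.852 -0.35   0.388]
 [-0.319  0.937  0.144]
 [-0.414 -0.001 -0.91 ]]
```

View pics/w2.png

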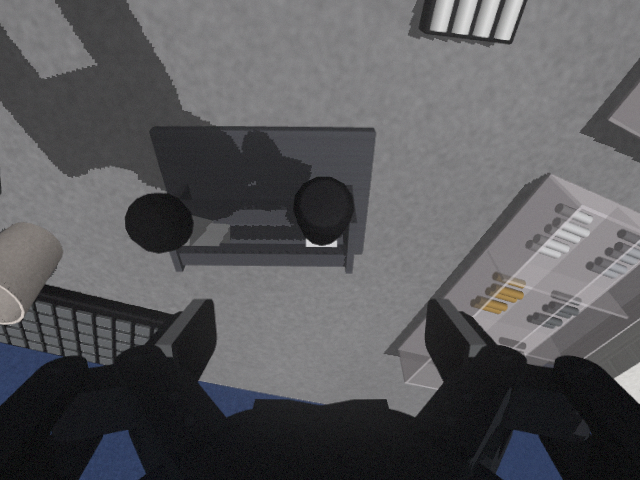

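View pics/s2.png

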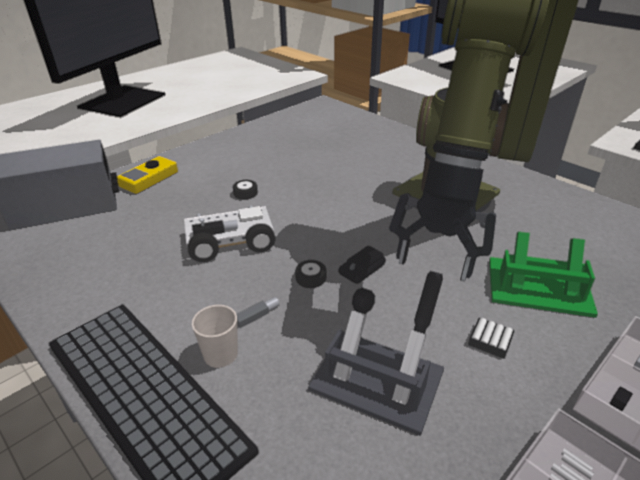

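Run:
```python
from h import *
w=load('w2');s=load('scene0')
o=monitor.get_obs();M=rot(o['orientation']);T=o['tool_pos']
print(T,'tcp px',proj(w,T),proj(load('s2'),T),'grasp',proj(w,T-.019*M[:,2]))
S=np.array([.538,.299,.106]);ax=np.array([-.632,-.2363,.738])
for k in(0,.05,.097): print('pred',k,proj(w,S+k*ax),proj(s,S+k*ax))
im=w['p'][:,:,::-1];cv2.imwrite('pics/c5.png',cv2.resize(im[160:280,260:390],None,fx=6,fy=6,interpolation=cv2.INTER_CUBIC)*1)
g=cv2.convertScaleAbs(im[160:280,260:390],alpha=2.2);cv2.imwrite('pics/c5.png',cv2.resize(g,None,fx=5,fy=5,interpolation=cv2.INTER_CUBIC))
```

```text
[0.51218532 0.29043499 0.19256758] tcp px [319.96605299 305.28699731] [430.33938448 279.89148521] grasp [319.8971845  326.32794907]
pred 0 [318.75408148 232.96490811] [418.36675187 332.26920259]
pred 0.05 [318.17596514 225.2753358 ] [427.01559957 301.22974481]
pred 0.097 [317.25956124 213.08533644] [435.10257919 272.28521153]
```

View pics/c5.png

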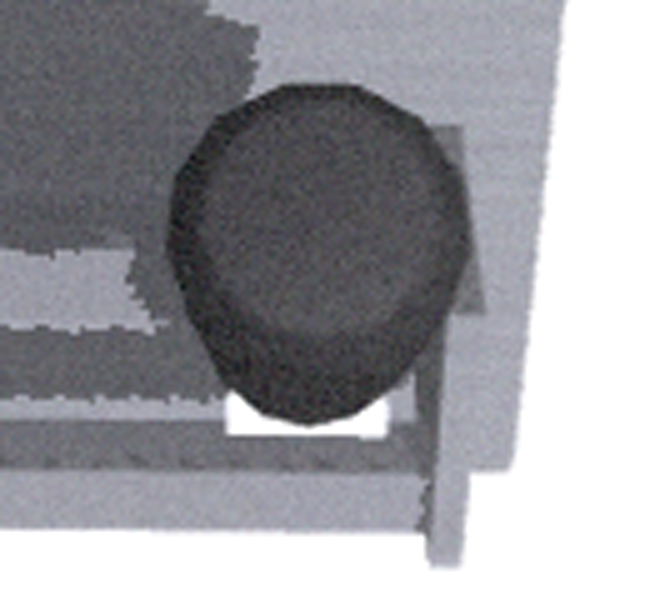

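Run:
```python
from h import *
w=load('w2');s=load('scene0');t=load('top0')
print(proj(t,np.array([.538,.299,.106])+.097*np.array([-.632,-.2363,.738])))
print(tri([(w,324,203.6),(s,436,274.3)]))
print(tri([(w,324,203.6),(s,436,274.3),(t,170.2,203.0)]))
print(tri([(s,436,274.3),(t,170.2,203.0)]))
g=cv2.convertScaleAbs(t['p'][170:220,150:195,::-1],alpha=2.5);a=cv2.resize(g,None,fx=8,fy=8,interpolation=cv2.INTER_CUBIC)
g=cv2.convertScaleAbs(s['p'][262:312,405:450,::-1],alpha=2.5);b=cv2.resize(g,None,fx=8,fy=8,interpolation=cv2.INTER_CUBIC)
cv2.imwrite('pics/c6.png',np.hstack([a,b]))
```

```text
[170.18750354 203.0230738 ]
(array([0.47461515, 0.27763768, 0.1729632 ]), [array([-1.3,  0.2]), array([0.3, 0.1])])
(array([0.4759807 , 0.27764628, 0.17330706]), [array([-2.5,  3.3]), array([-0.1,  0.3]), array([-0.3,  0.9])])
(array([0.47707549, 0.27753434, 0.17461974]), [array([-0.5, -0. ]), array([-0.4,  0.2])])
```

View pics/c6.png

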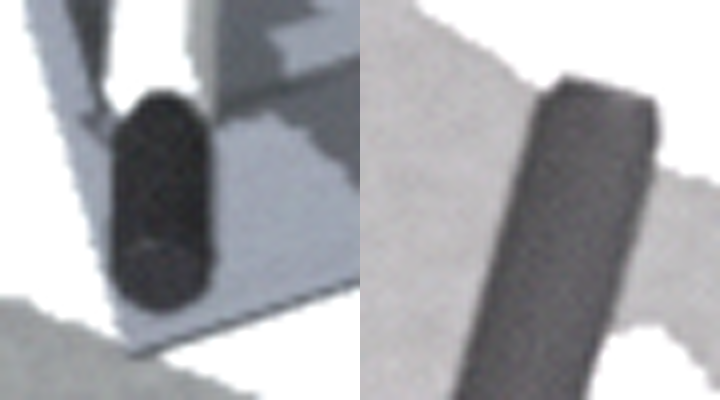

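The wrist view (handle end at (324,204)) agrees with the other views within about 2 mm sideways. I'm descending to the grasp.

```bash
python3 -m inch '[0,0,0,-0.01,0,-0.27,1, 0,0,0,-0.01,0,-0.27,1, 0,0,0,-0.01,0,-0.27,1, 0,0,0,-0.01,0,-0.27,1, 0,0,0,-0.01,0,-0.27,1, 0,0,0,-0.01,0,-0.27,1, 0,0,0,-0.01,0,-0.27,1, 0,0,0,-0.01,0,-0.27,1, 0,0,0,0,0,0,1, 0,0,0,0,0,0,1]'
python3 - <<'E'
from h import *
a=shot('wrist','w3');b=shot('scene','s3')
o=monitor.get_obs();M=rot(o['orientation']);T=o['tool_pos'];print(T,proj(a,T-.019*M[:,2]))
cv2.imwrite('pics/c7.png',np.hstack([cv2.convertScaleAbs(a['p'][180:480,120:520,::-1],alpha=2),cv2.resize(b['p'][210:360,350:550,::-1],None,fx=2,fy=2)]))
E
```

```text
t: 5.4
tool_pos: [0.5102, 0.2905, 0.1276]
orientation: [-179.9, 24.5, -159.5]
wrist_force: [-1.5, -0.3, -0.5]
opening: 0.0854
[0.51032408 0.29055878 0.12792381] [320.12823527 327.94617374]
```

View pics/c7.png

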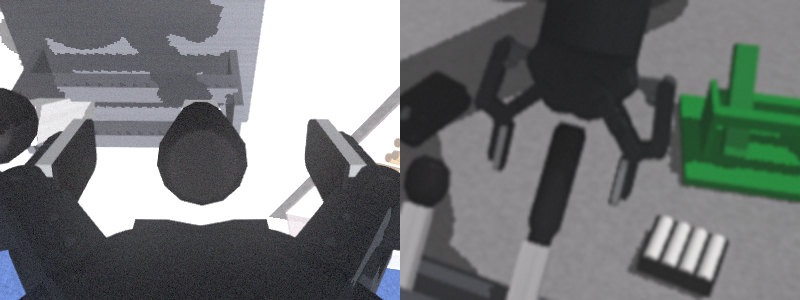

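The handle end (322,338) sits centred between the jaws and the stubby is clear. Closing now.

```bash
python3 -m inch '[0,0,0,0,0,0,-1, 0,0,0,0,0,0,-1, 0,0,0,0,0,0,-1, 0,0,0,0,0,0,-1, 0,0,0,0,0,0,-1, 0,0,0,0,0,0,-1, 0,0,0,0,0,0,-1, 0,0,0,0,0,0,-1, 0,0,0,0,0,0,-1, 0,0,0,0,0,0,-1]' 80
python3 - <<'E'
from h import *
a=shot('wrist','w4');b=shot('scene','s4')
o=monitor.get_obs();print(o['wrist_force'],o['wrist_torque'],o['opening'],o['tool_pos'])
cv2.imwrite('pics/c8.png',np.hstack([cv2.convertScaleAbs(a['p'][180:480,120:520,::-1],alpha=2),cv2.resize(b['p'][210:360,350:550,::-1],None,fx=2,fy=2)]))
E
```

```text
t: 6.75
tool_pos: [0.51, 0.2904, 0.1277]
orientation: [-179.9, 24.5, -159.5]
wrist_force: [-3.2, -2.0, 6.1]
opening: 0.024
[-2.98814116 -1.44571145  5.86776203] [-0.11157458  0.28891025 -0.01905687] 0.024334108034863897 [0.50995023 0.29036986 0.12771846]
```

View pics/c8.png

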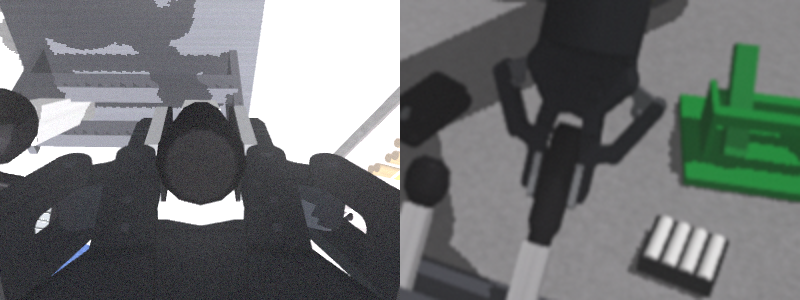

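Gripped, with a 24 mm opening and low forces. I'm drawing it out along its axis and watching the force.

```bash
python3 -m inch '[0,0,0,-0.125,-0.047,0.147,-1, 0,0,0,-0.125,-0.047,0.147,-1, 0,0,0,-0.125,-0.047,0.147,-1, 0,0,0,-0.125,-0.047,0.147,-1, 0,0,0,-0.125,-0.047,0.147,-1, 0,0,0,-0.125,-0.047,0.147,-1, 0,0,0,-0.125,-0.047,0.147,-1, 0,0,0,-0.125,-0.047,0.147,-1, 0,0,0,-0.125,-0.047,0.147,-1, 0,0,0,-0.125,-0.047,0.147,-1]' 80
python3 - <<'E'
from h import *
b=shot('scene','s5')
o=monitor.get_obs();print(o['wrist_force'],o['wrist_torque'],o['opening'],o['tool_pos'])
cv2.imwrite('pics/c9.png',cv2.resize(b['p'][200:400,330:530,::-1],None,fx=3,fy=3))
E
```

```text
t: 8.1
tool_pos: [0.4721, 0.2761, 0.1718]
orientation: [-179.9, 24.4, -159.5]
wrist_force: [0.7, 0.1, -1.8]
opening: 0.0246
[-0.08158066 -0.1355687  -0.57393375] [-0.09145151  0.25858766  0.02433249] 0.024124769526950265 [0.47178671 0.27602199 0.17220217]
```

View pics/c9.png

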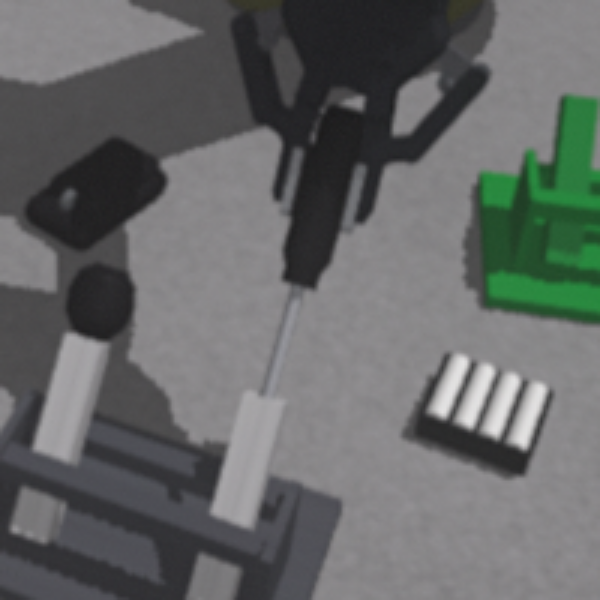

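```bash
python3 -m inch '[0,0,0,-0.15,-0.056,0.177,-1, 0,0,0,-0.15,-0.056,0.177,-1, 0,0,0,-0.15,-0.056,0.177,-1, 0,0,0,-0.15,-0.056,0.177,-1, 0,0,0,-0.15,-0.056,0.177,-1, 0,0,0,-0.15,-0.056,0.177,-1, 0,0,0,-0.15,-0.056,0.177,-1, 0,0,0,-0.15,-0.056,0.2,-1, 0,0,0,-0.1,-0.05,0.6,-1, 0,0,0,-0.1,-0.05,0.8,-1]' 80
python3 - <<'E'
from h import *
b=shot('scene','s6')
o=monitor.get_obs();print(o['wrist_force'],o['wrist_torque'],o['opening'],o['tool_pos'],o['qpos'].round(1))
cv2.imwrite('pics/c10.png',cv2.resize(b['p'][130:400,330:530,::-1],None,fx=2,fy=2))
E
```

```text
t: 9.4
tool_pos: [0.4296, 0.2594, 0.2567]
orientation: [-179.9, 24.3, -159.5]
wrist_force: [0.7, 0.0, -0.9]
opening: 0.0243
[1.52013816 0.67800195 1.82100541] [-0.07606186  0.13000838  0.0173006 ] 0.024001354581297818 [0.43159882 0.26053764 0.26096302] [ 28.9  -0.6 109.9  -4.9  46.3 -78.9]
```

View pics/c10.png

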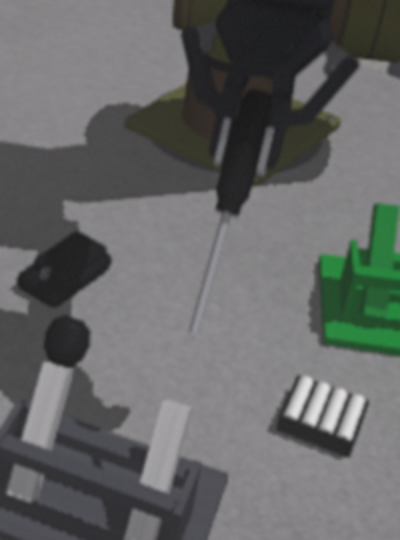

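Run:
```python
from fk import *
o=monitor.get_obs();q0=o['qpos'];M=rot(o['orientation'])
p=least_squares(lambda p:np.r_[np.concatenate([fk(q,p)[0]-x for q,x,_ in D+[(q0,o['tool_pos'],0)]]),.003*(p-np.array([0,.04,.2,.41,.41,.3,0]))],[0,.04,.2,.41,.41,.3,0]).x
np.save('p.npy',p)
Mt=R.from_rotvec(np.radians(42.3)*np.array([-.35,.937,0])).as_matrix()@M;print(Mt.round(3))
for yaw in (0,-25,-50):
    q=q0
    My=R.from_euler('z',yaw,degrees=True).as_matrix()@Mt
    for f in np.linspace(0,1,6):
        g=np.array([.43,.26,.30])*(1-f)+f*np.array([.5837,-.244,.28])
        Mf=R.from_euler('z',yaw*f,degrees=True).as_matrix()@Mt
        q,e=ik(g+.019*Mf[:,2],Mf,q,p)
        if f in(0,1): print(yaw,f,q.round(1),round(e,4))
```

```text
[[-0.893 -0.351 -0.282]
 [-0.334  0.937 -0.106]
 [ 0.301 -0.    -0.954]]
0 0.0 [ 25.3  18.9  79.4   1.5  99.2 -85.2] 0.0
0 1.0 [ -20.2   28.4   66.7  -11.5   98.3 -131.1] 0.0
-25 0.0 [ 25.3  18.9  79.4   1.5  99.2 -85.2] 0.0
-25 1.0 [ -23.4   30.1   63.6   -5.8  102.9 -109.4] 0.0
-50 0.0 [ 25.3  18.9  79.4   1.5  99.2 -85.2] 0.0
-50 1.0 [-26.9  30.4  63.    0.8 104.1 -87.4] 0.0
```

```bash
python3 -m inch '[-0.257,0.689,0,0,0,0.15,-1, -0.257,0.689,0,0,0,0.15,-1, -0.257,0.689,0,0,0,0.15,-1, -0.257,0.689,0,0,0,0.15,-1, -0.257,0.689,0,0,0,0.15,-1, -0.257,0.689,0,0,0,0.15,-1, -0.257,0.689,0,0,0,0.15,-1, -0.257,0.689,0,0,0,0.15,-1, -0.257,0.689,0,0,0,0,-1, -0.257,0.689,0,0,0,0,-1]' 80
python3 - <<'E'
from h import *
o=monitor.get_obs();print(o['wrist_force'],o['opening'],o['tool_pos'],o['qpos'].round(1))
E
```

```text
t: 10.7
tool_pos: [0.431, 0.2601, 0.2925]
orientation: [-180.0, -17.7, -159.5]
wrist_force: [-0.5, -0.6, -1.7]
opening: 0.0242
[-0.48384068 -0.56796621 -1.66136094] 0.024197842010775555 [0.43101068 0.26005141 0.29250136] [ 25.3  19.2  77.5   1.4 101.  -85.2]
```

```bash
python3 -m inch '[0,0,-0.44,0.2,-0.5,0,-1, 0,0,-0.44,0.25,-0.85,0,-1, 0,0,-0.44,0.25,-0.9,0,-1, 0,0,-0.44,0.25,-0.9,0,-1, 0,0,-0.44,0.25,-0.9,0,-1, 0,0,-0.44,0.25,-0.9,0,-1, 0,0,-0.44,0.25,-0.9,0,-1, 0,0,-0.44,0.25,-0.9,0,-1, 0,0,-0.44,0.25,-0.9,0,-1, 0,0,-0.44,0.25,-0.9,0,-1]' 80; python3 -m inch '[0,0,-0.44,0.25,-0.9,0,-1, 0,0,-0.44,0.25,-0.9,0,-1, 0,0,-0.44,0.25,-0.9,0,-1, 0,0,-0.44,0.25,-0.9,0,-1, 0,0,-0.44,0.25,-0.9,0,-1, 0,0,-0.44,0.25,-0.9,0,-1, 0,0,-0.44,0.25,-0.8,0,-1, 0,0,-0.44,0.25,-0.7,0,-1, 0,0,-0.44,0.25,-0.6,0,-1, 0,0,-0.44,0.2,-0.5,0,-1]' 80;python3 - <<'E'
from h import *
o=monitor.get_obs();print(o['wrist_force'],o['opening'],o['tool_pos'],o['qpos'].round(1))
a=shot('scene','s7');b=shot('top','t7');c=shot('wrist','w7')
E
```

```text
t: 11.95
tool_pos: [0.5038, 0.0015, 0.2929]
orientation: [-179.9, -17.6, 175.1]
wrist_force: [0.1, -0.3, -1.8]
opening: 0.0247
t: 13.2
tool_pos: [0.578, -0.2377, 0.2926]
orientation: [-180.0, -17.7, 149.9]
wrist_force: [-0.5, 0.9, -2.3]
opening: 0.0244
[-0.47469496  0.94909915 -2.27196551] 0.024433293963753013 [ 0.57800357 -0.23767465  0.29261473] [-26.8  29.5  60.3   1.  107.8 -86.6]
```

View pics/s7.png

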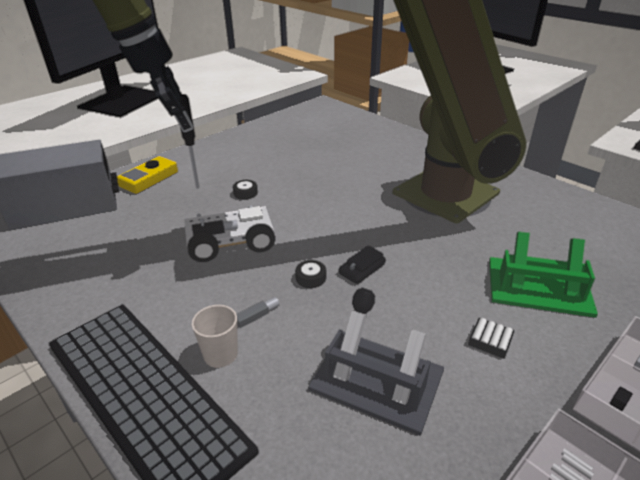

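View pics/w7.png

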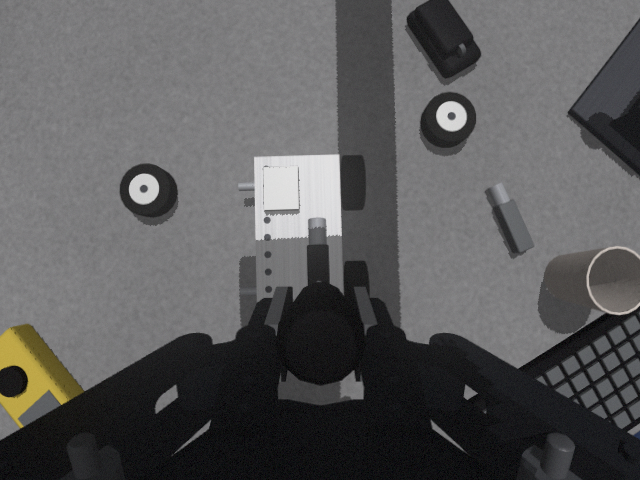

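View pics/t7.png

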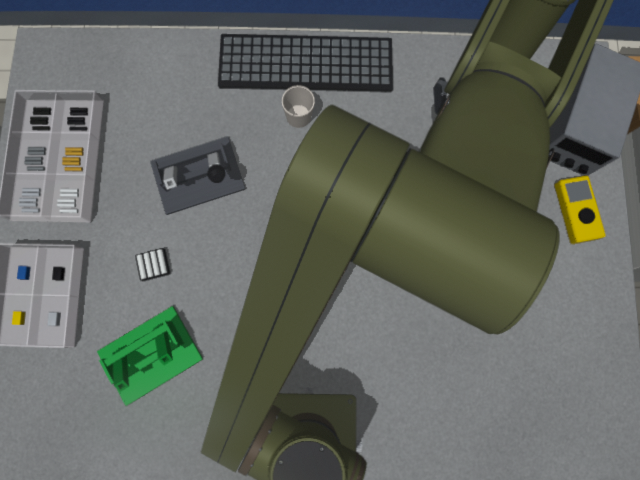

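The driver is clear of its socket and hangs near-upright in the scene at (190,142) to (197,187). The jaw axis points nearly along the scene camera's view, so casting scene rays onto the jaw mid-plane gives the axis and tip.

Run:
```python
from h import *
s=shot('scene','s8')
o=monitor.get_obs();print(o['tool_pos'],o['orientation'],o['qvel'].round(2))
cv2.imwrite('pics/c11.png',cv2.resize(s['p'][80:230,150:250,::-1],None,fx=4,fy=4,interpolation=cv2.INTER_CUBIC))
```

```text
[ 0.57748527 -0.23654217  0.29251207] [-179.99261791  -17.72826688  150.10409738] [ 0.84 -0.71  0.7  -0.01  0.09 -0.21]
```

View pics/c11.png

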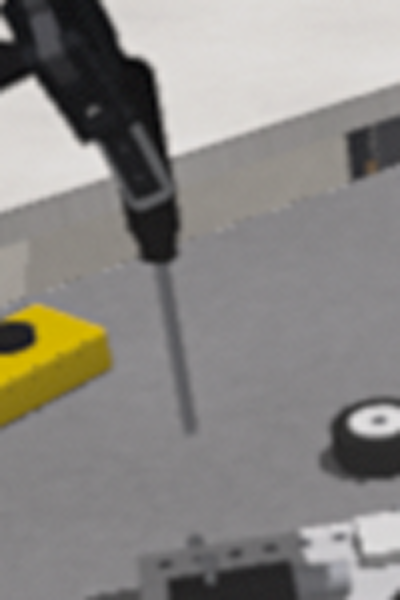

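```bash
cat > ax.py <<'E'
from h import *
def axis(s,sh,tp,o):
    M=rot(o['orientation']);T=o['tool_pos'];n=M[:,1]
    def cast(px):
        a,d=ray(s,*px);return a+d*((T-a)@n)/(d@n)
    A=cast(sh);B=cast(tp);v=A-B
    print('shoulder',A.round(4),'tip',B.round(4),'len',np.linalg.norm(v).round(4),'tilt',np.degrees(np.arccos(v[2]/np.linalg.norm(v))).round(2),'dir',(v/np.linalg.norm(v)).round(4))
    return A,B
def shaft(s,p0,p1,frac=(0.1,0.9)):
    # refine: dark-vs-background centroid per row
    g=cv2.cvtColor(s['p'],cv2.COLOR_RGB2GRAY).astype(float);pts=[]
    for v in range(int(p0[1]+frac[0]*(p1[1]-p0[1])),int(p0[1]+frac[1]*(p1[1]-p0[1]))):
        u=p0[0]+(p1[0]-p0[0])*(v-p0[1])/(p1[1]-p0[1]); us=np.arange(int(u)-6,int(u)+8)
        r=g[v,us];bg=(r[:3].mean()+r[-3:].mean())/2; w=np.abs(r-bg);w[w<8]=0
        if w.sum()>0: pts.append(((w*us).sum()/w.sum(),v))
    pts=np.array(pts);k=np.polyfit(pts[:,1],pts[:,0],1);res=pts[:,0]-np.polyval(k,pts[:,1]);print('n',len(pts),'rms',res.std().round(2))
    return (np.polyval(k,p0[1]),p0[1]),(np.polyval(k,p1[1]),p1[1])
E
python3 - <<'E'
from ax import *
s=load('s8');o=monitor.get_obs()
a,b=(189.6,145.4),(197.1,187.9)
axis(s,a,b,o); a,b=shaft(s,a,b);print(a,b);axis(s,a,b,o)
E
```

```text
shoulder [ 0.5829 -0.2397  0.2553] tip [ 0.5835 -0.24    0.1595] len 0.0958 tilt 0.4 dir [-0.006   0.0036  1.    ]
n 34 rms 0.08
(np.float64(189.89619027075875), 145.4) (np.float64(197.29869881532156), 187.9)
shoulder [ 0.5824 -0.2394  0.2552] tip [ 0.5831 -0.2398  0.1594] len 0.0958 tilt 0.5 dir [-0.0075  0.0044  1.    ]
```

The driver is within 0.5° of plumb. I'm lowering it most of the way with a small correction, then measuring tip and screw in the same pictures.

```bash
python3 -m inch '[0,0,0,0.01,-0.02,-0.2,-1, 0,0,0,0.01,-0.02,-0.2,-1, 0,0,0,0.01,-0.02,-0.2,-1, 0,0,0,0.01,-0.02,-0.2,-1, 0,0,0,0,-0.02,-0.2,-1, 0,0,0,0,-0.02,-0.2,-1, 0,0,0,0,0,0,-1, 0,0,0,0,0,0,-1, 0,0,0,0,0,0,-1, 0,0,0,0,0,0,-1]' 80
python3 - <<'E'
from h import *
s=shot('scene','s9');w=shot('wrist','w9')
o=monitor.get_obs();print(o['tool_pos'],o['orientation'],o['qvel'].round(2))
a=cv2.resize(s['p'][120:240,160:240,::-1],None,fx=5,fy=5,interpolation=cv2.INTER_CUBIC)
cv2.imwrite('pics/c12.png',a)
cv2.imwrite('pics/c13.png',cv2.resize(cv2.convertScaleAbs(w['p'][140:400,220:420,::-1],alpha=1.5),None,fx=2.3,fy=2.3,interpolation=cv2.INTER_CUBIC))
E
```

```text
t: 14.65
tool_pos: [0.5788, -0.2403, 0.257]
orientation: [-180.0, -17.6, 150.1]
wrist_force: [0.2, -0.8, -0.8]
opening: 0.0243
[ 0.57878097 -0.24026957  0.25698592] [-179.96795906  -17.65050758  150.10480976] [-0.12  0.13  0.04  0.01  0.12  0.06]
```

View pics/c12.png

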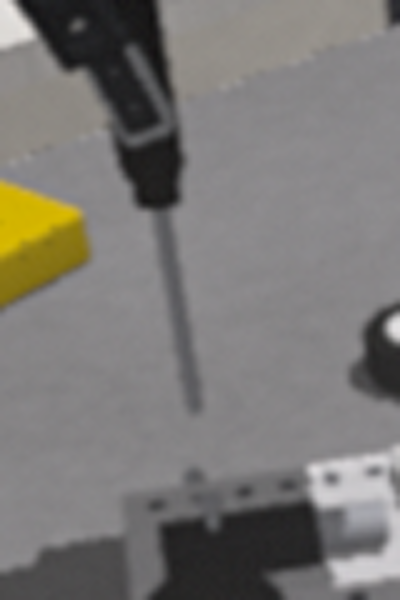

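View pics/c13.png

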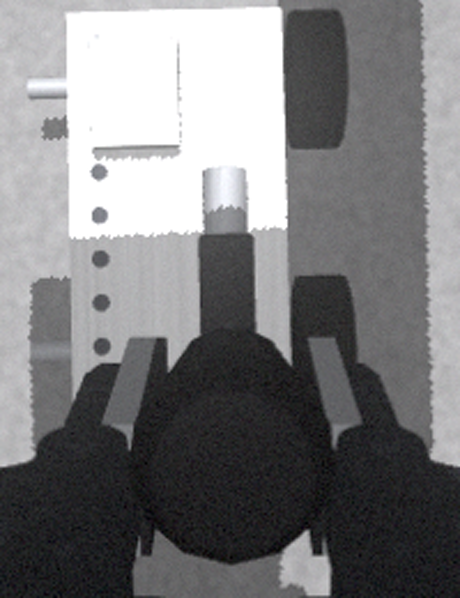

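Run:
```python
from ax import *
s=load('s9');w=load('w9');o=monitor.get_obs();M=rot(o['orientation'])
a,b=(191.0,161.0),(198.6,201.6)
axis(s,a,b,o); a,b=shaft(s,a,b);print(a,b);A,B=axis(s,a,b,o)
cx=np.array([.884,-.468,0]);cy=np.array([.468,.884,0]);car=np.array([.5248,-.2376,0])
def cf(P): return ((P-car)@cx).round(4),((P-car)@cy).round(4)
print('tip in car',cf(B),'shoulder',cf(A),'tool y',M[:,1].round(3))
for n,u,v,z in [('gb L',220+200/2.3,266,.062),('gb R',220+253/2.3,266,.062),('mot',317.8,222,.06),('deckL',220+68/2.3,183.5,.04),('deckR',220+286/2.3,183.5,.04),('deckL2',220+71/2.3,240,.04),('deckR2',220+288/2.3,240,.04)]:
    P=onz(w,u,v,z);print(n,P.round(4),cf(P))
T=o['tool_pos']-.019*M[:,2];top=T.copy();top[2]=B[2]+.197
print('grasp',T.round(4),cf(T),'pred handle top px in wrist',proj(w,np.array([A[0],A[1],B[2]+.197])),'obs 320.9,346.5')
print('screw top/scene',cf(np.array([.5829,-.2439,0])),cf(onz(s,201.8,219.8,.078)))
print(proj(s,B-[0,0,.03]),'px of 3cm below tip; screw 201.8,219.8')
```

```text
shoulder [ 0.5842 -0.2434  0.2205] tip [ 0.5841 -0.2434  0.1249] len 0.0956 tilt 0.06 dir [0.0011 0.     1.    ]
n 32 rms 0.13
(np.float64(191.57953480999856), 161.0) (np.float64(198.62279450460878), 201.6)
shoulder [ 0.5832 -0.2428  0.2203] tip [ 0.584  -0.2434  0.1249] len 0.0955 tilt 0.58 dir [-0.0086  0.0055  0.9999]
tip in car (np.float64(0.055), np.float64(0.0226)) shoulder (np.float64(0.0541), np.float64(0.0227)) tool y [ 0.498  0.867 -0.001]
gb L [ 0.5604 -0.2441  0.062 ] (np.float64(0.0345), np.float64(0.0109))
gb R [ 0.5718 -0.2243  0.062 ] (np.float64(0.0353), np.float64(0.0337))
mot [ 0.5277 -0.2129  0.06  ] (np.float64(-0.009), np.float64(0.0232))
deckL [ 0.4536 -0.2543  0.04  ] (np.float64(-0.0551), np.float64(-0.0481))
deckR [ 0.5042 -0.1669  0.04  ] (np.float64(-0.0513), np.float64(0.0529))
deckL2 [ 0.5069 -0.2827  0.04  ] (np.float64(0.0053), np.float64(-0.0483))
deckR2 [ 0.5567 -0.1964  0.04  ] (np.float64(0.0089), np.float64(0.0514))
grasp [ 0.5838 -0.2431  0.2751] (np.float64(0.0547), np.float64(0.0227)) pred handle top px in wrist [317.28298592 358.44307917] obs 320.9,346.5
screw top/scene (np.float64(0.0543), np.float64(0.0216)) (np.float64(0.0554), np.float64(0.022))
[200.81862242 213.44554395] px of 3cm below tip; screw 201.8,219.8
```

Scene and wrist put the tip at car (55.0, 22.6) mm, against the nominal (55, 22). Tilt is at most 0.6° and the tip is at z≈0.125, so I lower about 16.5 mm.

```bash
python3 -m inch '[0,0,0,0,0,-0.11,-1, 0,0,0,0,0,-0.11,-1, 0,0,0,0,0,-0.11,-1, 0,0,0,0,0,-0.11,-1, 0,0,0,0,0,-0.11,-1, 0,0,0,0,0,0,-1, 0,0,0,0,0,0,-1, 0,0,0,0,0,0,-1, 0,0,0,0,0,0,-1, 0,0,0,0,0,0,-1]' 80
python3 - <<'E'
from h import *
s=shot('scene','s10');w=shot('top','t10')
o=monitor.get_obs();print(o['tool_pos'],o['orientation'],o['qvel'].round(2))
a=cv2.resize(s['p'][120:240,160:240,::-1],None,fx=5,fy=5,interpolation=cv2.INTER_CUBIC)
cv2.imwrite('pics/c14.png',a)
E
```

```text
t: 16.0
tool_pos: [0.5787, -0.2403, 0.2404]
orientation: [-180.0, -17.7, 150.1]
wrist_force: [0.7, 1.0, -0.8]
opening: 0.0245
[ 0.57869078 -0.24026393  0.24030486] [-179.96349291  -17.6749454   150.10099879] [ 0.01  0.07 -0.03  0.02 -0.12  0.02]
```

View pics/c14.png

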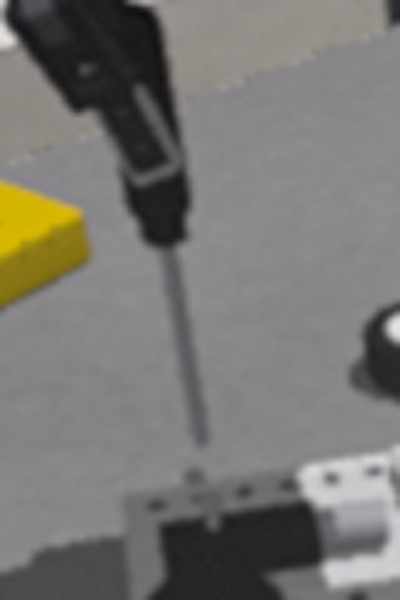

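View pics/s10.png

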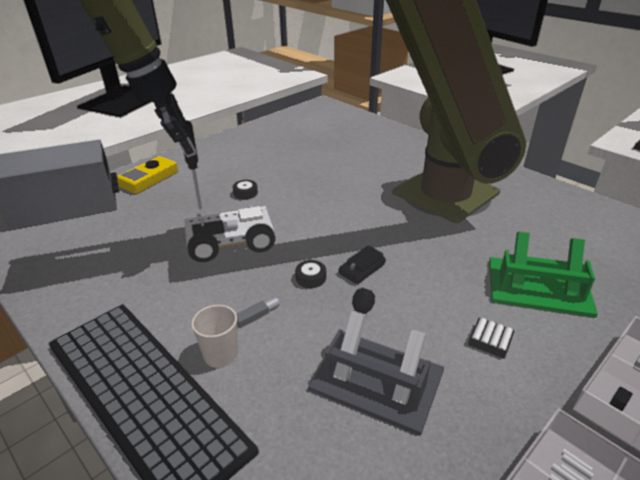

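Run:
```python
from ax import *
s=load('s10');o=monitor.get_obs()
a,b=(193.0,168.2),(200.2,208.2)
axis(s,a,b,o); a,b=shaft(s,a,b,(.1,.93));A,B=axis(s,a,b,o)
print('proj 30mm below tip',proj(s,B-[0,0,.03]),'screw ~201.8,219.8; shift',proj(s,[.584,-.2436,.078]))
```

```text
shoulder [ 0.583  -0.2428  0.2041] tip [ 0.5834 -0.243   0.1081] len 0.096 tilt 0.25 dir [-0.0034  0.0027  1.    ]
n 33 rms 0.11
shoulder [ 0.5831 -0.2428  0.2041] tip [ 0.5838 -0.2433  0.1082] len 0.0959 tilt 0.52 dir [-0.0076  0.0051  1.    ]
proj 30mm below tip [202.09461317 219.82544659] screw ~201.8,219.8; shift [201.96129142 219.88110248]
```

The point 30 mm below the tip projects to (202.1, 219.8), and the screw head is at (201.8, 219.8). Tilt is at most 0.5° and the arm is at rest, so I'm handing in.

```bash
python3 -c "
from h import *
o=monitor.get_obs();print(o['t'],o['qvel'].round(2),o['opening']);print(ticket.sign_off())"
```

```text
16.1 [ 0.01  0.07 -0.03  0.02 -0.12  0.02] 0.02437938419353587
the job is handed in; nothing more can be done
None
```

I drew the long driver out of its holder along its own axis, turned it upright and carried it over the car. It is now held still above the proud screw. The job was handed in at 16.1 s of the 48 s allowed.

**Last checks:**
- **Position:** the tip is at about (0.584, -0.243, 0.108) m, about 30 mm above the screw head. The point 30 mm below the tip lands within 0.3 pixels of the screw in the scene picture. The earlier screw estimates from the other views agree to 1–2 mm.
- **Plumb:** the driver leans 0.25 to 0.5° by the scene camera. I left that uncorrected because it is close to the measurement noise.
- **Grip and stillness:** the grip is steady at 24 mm opening and 80 N, and the joints were effectively at rest. Forces stayed small in every reading, at most about 7 N, when the jaws closed.
- **Surroundings:** the stubby driver, car and other objects look unmoved in the last scene picture.

**Disagreements:**
- **Handle end:** the wrist camera placed it about 1 mm to one side, and about 12 pixels off the other way, compared with where the scene camera put it. I relied on the scene camera.
- **Tip position along the scene camera's line of sight:** this rests on the arm's own readings, because the arm blocks the top camera.
- **Grip angle:** a grip straight along the handle would have hit a wrist joint limit, so the gripper holds the handle at about 18° to its axis.

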